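# Put the moka pot on the small ring and hold the hob's key switch on

### The job

Slide the moka pot across the hob, without lifting or tipping it, from the large ring until it stands inside the small single ring, and let go of it. Then take the key from its wooden rest, push it past the stiff pins of the hob's key switch until its collar is fully home, and only then turn it a quarter turn clockwise, as far as it goes. The switch springs back, so finish while still holding the key turned, and leave the sugar jar, tumbler, milk jug and spoon where they are.

Things in the scene. Friction and masses are not known exactly. Their poses are not given: they have to be found in the camera images.
- hob: Fixed two-ring hob, 280 mm deep (its x) by 440 mm wide (its y), top 50 mm above the table. Origin: centre of its underside; x points away from its front edge. The rear 210 mm is smooth black glass with both rings printed on it; the front 70 mm is a steel strip at the same height with the key switch in its middle, 106 mm in front of the hob's centre. Its yaw varies by 0.15 rad.
- ring_big: Start ring: two concentric grey circles printed flat on the glass, 170 and 136 mm in diameter. Origin: its centre, on the glass. It may be on the left or the right: 100 mm either side of the hob's middle and 30 mm behind it.
- ring_small: Goal ring: one single grey circle printed flat on the glass, 120 mm in diameter. Origin: its centre, on the glass (50 mm above the table). 200 mm beside the big ring.
- pot: Black eight-sided moka pot, 120 mm tall, 0.3 to 0.6 kg. Origin: centre of its base; z up. Base 84 mm across, tapering to a 65 mm waist at 44 mm height; above it a near straight upper chamber, 65 to 68 mm across, up to 92 mm; wooden knob 18 mm wide on the axis from 100 to 120 mm. Handle along its +x to 74 mm from the axis (14 mm wide, 36 to 90 mm high); spout along -x to 49 mm.
- key: Key, 67 mm long, 40 g, upright, blade down in its rest. Origin: blade tip; z up the shank. Steel blade 24 mm long, 5 mm thick (its x), 14 mm wide (its y), lowest 7 mm tapering to 2.4 by 10 mm; round collar 22 mm in diameter from 24 to 28 mm up; neck 18 mm wide; flat black bow from 35 to 67 mm, 8 mm thick (x), 32 mm wide (y). Half a turn about z makes no difference.
- key_rest: Fixed dark wooden block 64 x 64 x 32 mm with a through slot in the middle (16 x 7 mm, long way along its y) in which the key stands; the collar sits on its top. Origin: centre of its underside. It stands on the table to the left or to the right of the hob.
- slot (a point): Centre of the keyway's mouth in the top face of the switch's round steel cylinder (34 mm wide), 10 mm above the hob. Turns with the cylinder; z up. Keyway 15.5 mm long (this y, along the hob's y at rest), 6.5 mm wide (x), 30 mm deep. Sticky sprung pins 10 and 18 mm down grip the blade: 5 to 12 N of push gets past. Fully home the collar lies on this face, blade tip 24 mm below.
- cylinder (a joint): Turn of the switch cylinder in rad: 0 at rest, growing clockwise seen from above, up to the stop at 1.57. A return spring (about 0.02 Nm at 0, 0.07 Nm at the stop) turns it back when let go. The key has about 0.1 rad of play in the keyway.
- sugar: White sugar jar, 68 mm in diameter, 90 mm tall, loose bystander on the other side of the hob from the key. Origin: centre of its base.
- tumbler: Glass tumbler, 72 mm in diameter, 85 mm tall, loose bystander behind on the left. Origin: centre of its base.
- jug: Steel milk jug, 72 mm in diameter, 90 mm tall, loose bystander behind on the right. Origin: centre of its base.
- spoon: Brass spoon, 145 mm long, lying left of the middle between the robot and the hob, loose bystander, 8 mm high. Origin: the middle of its underside.

How it is judged:
On the way, in this order (a step that is already met when the one before it is completed fails the run):
1. the moka pot stands upright inside the small ring, let go (horizontal distance between pot and ring_small below 0.02 m and angle between pot's own z axis and vertical below 0.08 rad and contact force between each of the arm, the fingers and pot below 0.1 N and linear speed of pot below 0.02 m/s), for 0.2 s.
2. the key is fully home in the switch, not yet turned (z of key in the frame of slot below -0.021 m and horizontal distance between key and slot below 0.004 m and angle between key's own z axis and vertical below 0.12 rad and value of joint cylinder below 0.35 rad), for 0.1 s.
3. the switch is turned a quarter turn (value of joint cylinder above 1.25 rad), for 0.2 s.
At the end, for the whole second after the job is handed in: The fingers hold the key (over 1 N), which is home (tip 20 mm or more down, within 4 mm of the axis, under 0.12 rad tilt), with the cylinder turned more than 1.25 rad; the pot stands upright on the glass, untouched, its centre within 20 mm of the small ring's (value of joint cylinder above 1.25 rad and z of key in the frame of slot below -0.02 m and horizontal distance between key and slot below 0.004 m and angle between key's own z axis and vertical below 0.12 rad and contact force between the fingers and key above 1 N and horizontal distance between pot and ring_small below 0.02 m and angle between pot's own z axis and vertical below 0.08 rad and z of pot in the frame of hob between 0.045 and 0.055 m and contact force between each of the arm, the fingers and pot below 0.1 N); the arm keeps its last pose, push and grip.
It fails at once if the pot is lifted off the hob by more than 10 mm (z of pot in the frame of hob above 0.06 m).
It fails at once if the pot is tipped by more than 0.25 rad (angle between pot's own z axis and vertical above 0.25 rad).
It fails at once if the cylinder is turned before the key is fully home (value of joint cylinder above 0.4 rad and (z of key in the frame of slot above -0.0185 m or horizontal distance between key and slot above 0.008 m)).
It fails at once if a bystander is moved by more than 30 mm (distance of any of sugar, tumbler, jug, spoon from where it was at the start of the episode above 0.03 m).
It also fails if it takes over 69 s, if anything falls off the work surface, if the arm or the gripper's body presses on something with over 40 N, if the wrist force passes 120 N, or if a joint passes its speed limit or range.

### The arm

A 6-joint arm with a two-finger parallel gripper is mounted at the origin on the work surface. World frame = base frame: x ahead of the robot, y to its left, z up, the work surface at z = 0. Lengths are in m, angles in rad, forces in N, time in s.
With the tool pointing down it reaches from about 0.25 to 0.775 m from the base axis. Payload 4 kg.
Tool frame: the origin (TCP) lies between the finger pads; the fingertips stand 8 mm ahead of it and the grasp point (between the pads) lies 11 mm behind it; z points along the fingers, y is the line along which they close (so a half turn about z gives the same grasp; the last joint's range is limited). The gripper opens to 85 mm and grips with 20 to 120 N. Pads are 22 mm wide; open, the fingers measure 114 mm over their backs; the gripper's body (76 mm by 85 mm) begins 54 mm behind the grasp point. The pads swing forward as they close: fully open they stand 13 mm farther back than shut.
Start: joints at [1.053, 0.087, 1.371, -0, 1.684, -0.103], TCP at [0.222, 0.503, 0.239] pointing down, gripper open.
Joint ranges: [-3.1, 3.1], [-0.76, 2.03], [0.27, 2.55], [-1.08, 4.22], [0.17, 2.65], [-2.57, 2.57]. Speed limits (rad/s): [2.79, 2.79, 3.14, 3.14, 3.14, 3.14].

### API

Orientations are given as a 3x3 rotation matrix whose columns are the frame's x, y, z axes.
In Python, from cell import ctrl gives the robot as it stands.
- The arm moves only by the tool drive_effector, called after "Call:" by a JSON object that holds its "api" and its "payload". Schema: {"type":"object","properties":{"moves":{"type":"string"},"only":{"type":"string"},"quiet":{"type":"boolean"},"lines":{"type":"string"}},"required":["moves"],"additionalProperties":false}. moves is a string of 1 to 8 rows, one to a line, with the numbers parted by commas; each row has 7 numbers: dx, dy, dz in m, then a rotation vector rx, ry, rz in rad, then the finger opening in m; each row is the pose to reach, as a shift and turn from the pose commanded when the call began, along the tool's axes at that moment; what a row does not reach only later rows make up. A row lasts 1/8 s, in which the tool goes at most 0.0625 m and 0.188 rad, less where a joint would pass 70% of its speed; a pose out of reach is approached as far as the arm can. The fingers move at their own pace and stop on an object; the grip force is fixed at half the most. Time passes only in rows, so rows that do not move let the fingers close. The tool returns the time, the measured TCP pose, the force, the opening and the grip force at its end. only (a regular expression) keeps the lines of the reply that match it, lines (a string "A,B") keeps lines A to B, and quiet returns only ok. Input that does not fit is refused with a message, and nothing moves.
- ctrl.sense(): the state, without advancing time (a new reading comes with each control period).
- ctrl.read_camera(name): name is "scene" or "top" or "wrist"; returns the picture (384x512x3 uint8, red, green, blue); there is no depth.
- ctrl.camera_info(name): a dict with "K" (3x3 intrinsics, pixels), "k1" (the pictures are not rectified: a ray, as slopes to the right and down, at radius r is drawn at 1 + k1 r^2 times it, then the intrinsics apply), "R" (3x3) and "t" (3): a world point X has camera coordinates R X + t. Camera axes: x right, y down, z forward; pixel columns grow to the right and rows downward; lengths in m; the calibration is good to about 2 mm. A picture is of the moment at which its call begins: read the wrist's pose just before it. camera_info takes no time and is no camera call; for the wrist camera it gives the pose at the moment of the call.
- ctrl.finish_job(): hands the job in; it is judged then, once.
The state is a dict: "time": time; "q": joint angles; "joint_vel": joint speeds; "joint_efforts": joint torques, N m; "ee_pos": TCP position; "tool_rot": TCP orientation; "force": force on the tool from outside, world axes, zero at the start; "moment": the same for the moment, N m; "gripper_width": finger opening in m; "gripper_force": force on a finger pad.
Only numpy, scipy, OpenCV 4.12 (cv2) and the standard library are available. Lean on these libraries where they do the work, as an engineer would, in place of code of your own. Each camera call takes 0.05 s, during which the arm holds its last target. There are 200 camera calls.

## Working session

There is one attempt and no reset: what is moved stays moved. The work goes in short steps, Python scripts to look and compute and a tool call to move; the robot and the scene stay as the last step left them, time stands still between calls to the robot, and variables do not carry over. Pictures are saved under pics/ and viewed, at most 10 in all, crops included, and the job is handed in when it is done.

```bash
ls; mkdir -p pics
```

Run:
```python
from cell import ctrl
import cv2,numpy as np
np.set_printoptions(precision=4,suppress=True)
s=ctrl.sense();print(s['time'],s['ee_pos'],s['tool_rot'],s['gripper_width'])
for n in ['scene','top','wrist']:
    i=ctrl.camera_info(n);print(n,i)
    if n!='wrist':
        cv2.imwrite(f'pics/{n}0.png',ctrl.read_camera(n)[:,:,::-1])
```

```text
cell.py
pics
0.0 [0.2214 0.5029 0.2381] [[-0.9152  0.403  -0.0011]
 [ 0.403   0.9152 -0.002 ]
 [ 0.0002 -0.0022 -1.    ]] 0.08529371826000372
scene {'K': array([[368.7842,   0.    , 256.9892],
       [  0.    , 368.7842, 193.4059],
       [  0.    ,   0.    ,   1.    ]]), 'k1': -0.04468544274067638, 'R': array([[ 0.8577,  0.514 ,  0.0118],
       [ 0.3395, -0.549 , -0.7638],
       [-0.3861,  0.6591, -0.6453]]), 't': array([-0.4387, -0.1385,  1.1604])}
top {'K': array([[452.4243,   0.    , 256.3686],
       [  0.    , 452.4243, 192.0032],
       [  0.    ,   0.    ,   1.    ]]), 'k1': 0.03422821928400708, 'R': array([[ 0.0208, -0.9998,  0.002 ],
       [-0.9785, -0.0208, -0.2054],
       [ 0.2054,  0.0024, -0.9787]]), 't': array([0.0126, 0.5197, 1.4018])}
wrist {'K': array([[308.3577,   0.    , 252.5144],
       [  0.    , 308.3577, 190.3556],
       [  0.    ,   0.    ,   1.    ]]), 'k1': -0.05455966080895599, 'R': array([[ 0.4041,  0.9147, -0.0013],
       [ 0.865 , -0.3816,  0.3259],
       [ 0.2976, -0.1328, -0.9454]]), 't': array([-0.5491, -0.0415,  0.3809])}
```

View pics/top0.png

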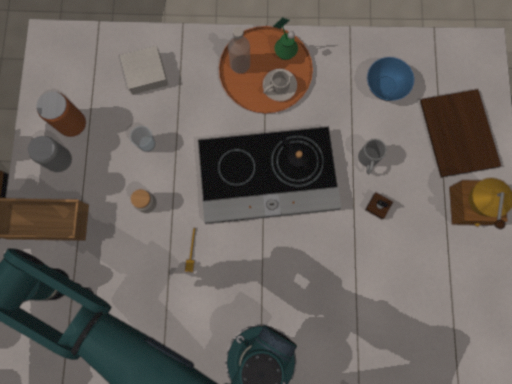

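View pics/scene0.png

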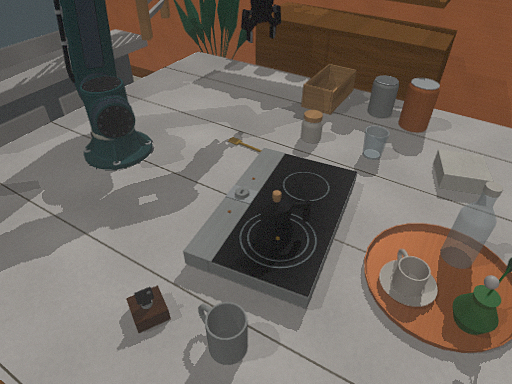

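The top view shows the hob at columns 198–340, rows 128–220. The small ring is near (237,168), the big ring with the pot near (297,161), and the knob near (298,154). The switch is near (271,204) and the key rest near (379,206). The scene view confirms this: pot on the big ring, key on the right. Next I'll crop and enlarge to measure.

Create h.py:
```python
from cell import ctrl
import cv2,numpy as np
np.set_printoptions(precision=4,suppress=True)
def info(n): return ctrl.camera_info(n)
def ray(i,px):
    K=i['K'];d=np.array([(px[0]-K[0,2])/K[0,0],(px[1]-K[1,2])/K[1,1]])
    u=d.copy()
    for _ in range(20): u=d/(1+i['k1']*(u@u))
    R=np.array(i['R']);return R.T@np.array([*u,1]), -R.T@np.array(i['t'])
def p2w(i,px,z):
    d,c=ray(i,px); return c+d*(z-c[2])/d[2]
def proj(i,X):
    c=np.array(i['R'])@X+i['t'];u=c[:2]/c[2];u=u*(1+i['k1']*(u@u))
    return u*np.array([i['K'][0,0],i['K'][1,1]])+i['K'][:2,2]
```

Run:
```python
from h import *
im=cv2.imread('pics/top0.png')
c=im[120:228,190:400]
c=cv2.convertScaleAbs(c,alpha=1.8,beta=30)
cv2.imwrite('pics/topc.png',cv2.resize(c[:,:],None,fx=3.8,fy=3.8,interpolation=cv2.INTER_CUBIC))
s=cv2.imread('pics/scene0.png')[150:340,120:370]
s=cv2.convertScaleAbs(s,alpha=1.8,beta=30)
cv2.imwrite('pics/scenec.png',cv2.resize(s,None,fx=3,fy=3,interpolation=cv2.INTER_CUBIC))
i=info('top')
for px in [(237,168),(297,161)]: print(p2w(i,px,.05))
print(p2w(i,(271,204),.06),p2w(i,(379,206),.032),p2w(i,(298,154),.17))
```

```text
[0.5988 0.0883 0.05  ]
[ 0.6266 -0.1073  0.05  ]
[ 0.48  -0.024  0.06 ] [ 0.4861 -0.3746  0.032 ] [ 0.6144 -0.0996  0.17  ]
```

View pics/topc.png

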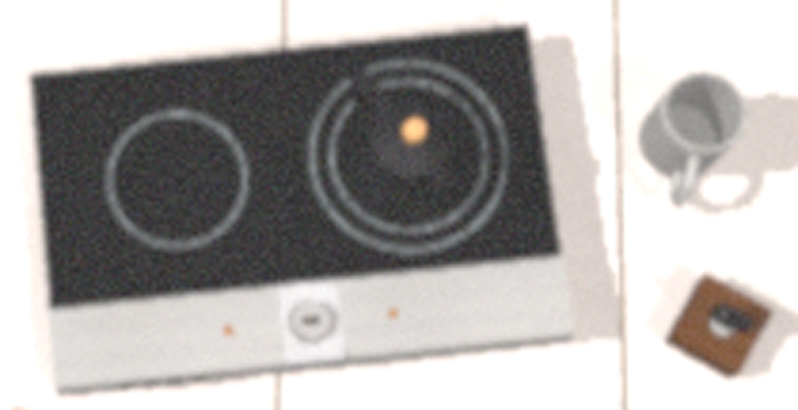

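View pics/scenec.png

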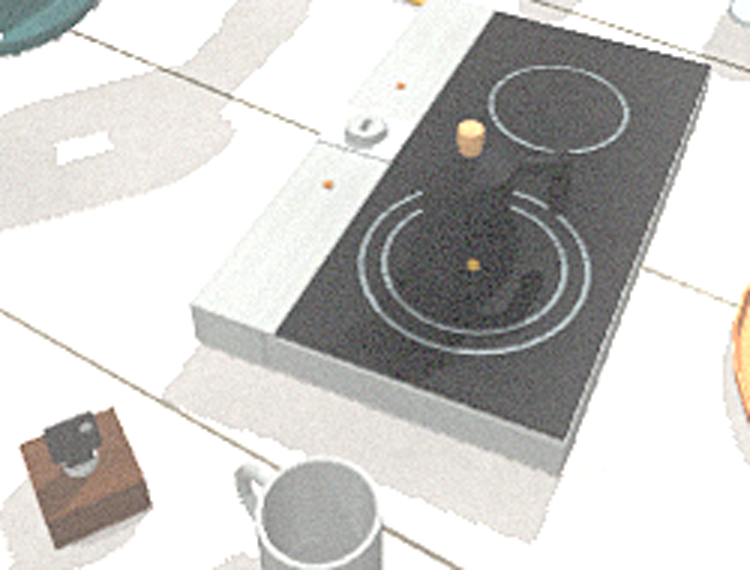

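Both crops match. The rings, switch and glass corners are clear, but the pot is black on black; its handle hides the rings at the upper left (top crop ~(350,85)). I'll fit the hob pose from both views and enhance the dark pot.

Run:
```python
from h import *
from scipy.optimize import least_squares
T=info('top');S=info('scene');W=info('wrist');s=ctrl.sense()
fx=lambda p:((p[0]+.5)/3.8-.5+190,(p[1]+.5)/3.8-.5+120)
fs=lambda p:((p[0]+.5)/3-.5+120,(p[1]+.5)/3-.5+150)
# hob coords: sw left = +y
side=-1 # big ring on right (y<0)
pts={'rl':(.14,.22,.05),'rr':(.14,-.22,.05),'gl':(-.07,.22,.05),'gr':(-.07,-.22,.05),'sm':(.03,.1,.05),'bg':(.03,-.1,.05),'sw':(-.106,0,.06),'fr':(-.14,-.22,.05)}
ot={'rl':(32,75),'rr':(527,25),'gr':(560,253),'gl':(52,305),'sm':(177.5,180),'bg':(408.5,156.5),'sw':(311,320)}
os={'rl':(710,67),'rr':(565,440),'gl':(492,12),'gr':(277,335),'sw':(367,127),'fr':(193,305)}
def w(p,q):
    c,n=np.cos(p[2]),np.sin(p[2]);return np.array([p[0]+c*q[0]-n*q[1],p[1]+n*q[0]+c*q[1],q[2]])
def res(p,which):
    r=[]
    if 't' in which:
        for k,v in ot.items(): r+=list(proj(T,w(p,pts[k]))-fx(v))
    if 's' in which:
        for k,v in os.items(): r+=list(proj(S,w(p,pts[k]))-fs(v))
    return r
for wh in ['t','s','ts']:
    f=least_squares(res,[.59,0,.14],args=(wh,),loss='soft_l1');p=f.x
    print(wh,p,np.array(res(p,wh)).reshape(-1,2).round(1).tolist())
    print(' small',w(p,pts['sm']),'big',w(p,pts['bg']),'slot',w(p,pts['sw']))
print('knob',p2w(T,fx((414,128)),.165)); print('knob scene',p2w(S,fs((470,130)),.165))
print('rest centre', p2w(T,fx((719,327)),.032))
C=-W['R'].T@W['t'];print('wristcam in tool',s['tool_rot'].T@(C-s['ee_pos']),'R cam in tool\n',s['tool_rot'].T@W['R'].T)
st=np.mean([ctrl.read_camera('top').astype(float) for _ in range(6)],0)[115:185,260:345]
ss=np.mean([ctrl.read_camera('scene').astype(float) for _ in range(6)],0)[175:280,230:345]
def b(a,f): 
    a=cv2.resize(a[:,:,::-1],None,fx=f,fy=f,interpolation=cv2.INTER_CUBIC); return np.clip((a-10)*5,0,255).astype('uint8')
A=b(st,4.5);B=b(ss,3.5)
h=max(A.shape[0],B.shape[0]);o=np.zeros((h,A.shape[1]+B.shape[1],3),'uint8');o[:A.shape[0],:A.shape[1]]=A;o[:B.shape[0],A.shape[1]:]=B
cv2.imwrite('pics/dark.png',o);print(A.shape,B.shape)
```

```text
t [ 0.5851 -0.0126  0.1264] [[-1.0, -0.8], [0.7, -0.9], [0.9, 0.4], [-1.1, 0.8], [0.0, -0.0], [0.1, -0.1], [0.1, 0.2]]
 small [0.6023 0.0904 0.05  ] big [ 0.6275 -0.108   0.05  ] slot [ 0.48   -0.0259  0.06  ]
s [ 0.5863 -0.0135  0.1336] [[0.4, -1.6], [1.4, 0.5], [1.1, -1.1], [-0.4, 0.5], [-0.9, -0.9], [-1.5, -0.1]]
 small [0.6027 0.0896 0.05  ] big [ 0.6293 -0.1086  0.05  ] slot [ 0.4812 -0.0276  0.06  ]
ts [ 0.5858 -0.0131  0.1316] [[-1.1, -0.6], [0.6, -1.4], [1.1, -0.1], [-0.8, 0.9], [0.2, -0.1], [0.2, -0.4], [0.5, -0.0], [0.4, -1.6], [1.0, 0.3], [1.1, -1.2], [-0.6, 0.1], [-0.9, -1.1], [-1.6, -0.5]]
 small [0.6024 0.09   0.05  ] big [ 0.6286 -0.1083  0.05  ] slot [ 0.4807 -0.027   0.06  ]
knob [ 0.6181 -0.1018  0.165 ]
knob scene [ 0.6151 -0.1     0.165 ]
rest centre [ 0.4871 -0.3742  0.032 ]
wristcam in tool [ 0.0843 -0.0002 -0.1347] R cam in tool
 [[-0.0012 -0.9453 -0.3261]
 [ 1.     -0.0014  0.0004]
 [-0.0008 -0.3261  0.9453]]
(315, 382, 3) (368, 402, 3)
```

View pics/dark.png

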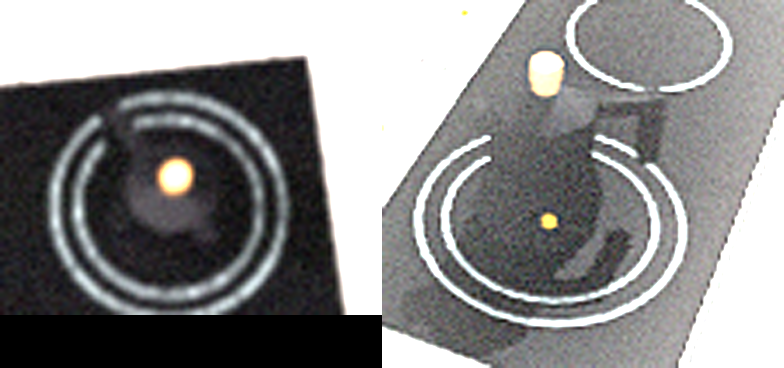

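The enhanced picture shows the pot. Left panel: knob (176,177), handle end about (113,122), spout about (208,238). Right panel: handle's outer top corner about (662,98).

Run:
```python
from h import *
T=info('top');S=info('scene');k=np.array([.617,-.101])
for n,i,px,z in [('top handle',T,(260+113/4.5,115+120/4.5),.135),('spout',T,(260+208/4.5,115+240/4.5),.135),('scene handle',S,(230+(662-382)/3.5,175+98/3.5),.14)]:
    X=p2w(i,px,z);d=X[:2]-k;print(n,X,np.hypot(*d),np.arctan2(d[1],d[0]))
s=ctrl.sense();yaw=np.arctan2(s['tool_rot'][1,0],s['tool_rot'][0,0]);print('tool yaw x',yaw,s['q'],s['time'])
```

```text
top handle [ 0.6639 -0.0626  0.135 ] 0.060609978407552806 0.6851849129264823
spout [ 0.5797 -0.1281  0.135 ] 0.0460454647043904 -2.513292226473362
scene handle [ 0.6769 -0.0648  0.14  ] 0.0700236936077718 0.5436874949654917
tool yaw x 2.726801976680256 [ 1.0529  0.0872  1.3706 -0.      1.6836 -0.1031] 0.7
```

Add to h.py:
```python
from scipy.spatial.transform import Rotation as Ro
def to(pos,yaw):
    """tool-frame shift/rotvec from the measured pose to a straight-down pose with tool x at yaw"""
    s=ctrl.sense();R=np.array(s['tool_rot']);p=np.array(s['ee_pos'])
    c,n=np.cos(yaw),np.sin(yaw);G=np.array([[c,n,0],[n,-c,0],[0,0,-1.]])
    print('t',round(s['time'],2),'d',R.T@(np.array(pos)-p),'rv',Ro.from_matrix(R.T@G).as_rotvec(),'F',s['force'],'w',s['gripper_width'])
```

Run:
```python
from h import *
to((.617,-.101,.26),.61)
```

```text
t 0.7 d [-0.6054 -0.3938 -0.0207] rv [ 0.0001 -0.0002  2.1168] F [ 0.9985 -0.9659 -0.3993] w 0.08540548430274968
```

Call:
{"api": "drive_effector", "payload": {"moves": "-0.03,-0.02,-0.01,0,0,0.1,0.085\n-0.08,-0.052,-0.02,0,0,0.28,0.085\n-0.13,-0.085,-0.02,0,0,0.46,0.085\n-0.18,-0.117,-0.02,0,0,0.64,0.085\n-0.23,-0.15,-0.02,0,0,0.82,0.085\n-0.28,-0.182,-0.02,0,0,1.0,0.085\n-0.33,-0.215,-0.02,0,0,1.18,0.085\n-0.35,-0.228,-0.02,0,0,1.25,0.085"}}

```text
time: 1.7
ee_pos: [0.4514, 0.1509, 0.2593]
tool_rot: [[0.101, 0.995, 0.0], [0.995, -0.101, -0.0], [-0.0, 0.001, -1.0]]
force: [-0.9, -0.6, 0.2]
gripper_width: 0.0851
gripper_force: 0.0
```

```bash
python3 -c "
from h import *
to((.617,-.101,.26),.61)"
```

```text
t 1.7 d [-0.2339  0.1902 -0.0005] rv [0.0007 0.0002 0.8599] F [-0.9405 -0.5902  0.2293] w 0.08508393869091568
```

Call:
{"api": "drive_effector", "payload": {"moves": "-0.025,0.02,0,0,0,0.09,0.085\n-0.065,0.053,0,0,0,0.24,0.085\n-0.11,0.09,0,0,0,0.4,0.085\n-0.155,0.126,0,0,0,0.57,0.085\n-0.2,0.163,0,0,0,0.74,0.085\n-0.234,0.19,0,0,0,0.86,0.085\n-0.234,0.19,0,0,0,0.86,0.085"}}

```text
time: 2.58
ee_pos: [0.6181, -0.1001, 0.2576]
tool_rot: [[0.818, 0.575, -0.002], [0.575, -0.818, 0.0], [-0.002, -0.001, -1.0]]
force: [-0.6, 1.6, -0.1]
gripper_width: 0.0846
gripper_force: 0.0
```

Run:
```python
from h import *
to((.617,-.101,.26),.61)
W=info('wrist');a=np.mean([ctrl.read_camera('wrist').astype(float) for _ in range(4)],0)
np.save('w1.npy',a)
a=np.clip((a[:,:,::-1]-8)*2.5,0,255).astype('uint8')
i=W
for z,r in ((.142,.034),(.05,.042)):
    pts=[proj(i,np.array([.617+r*np.cos(t),-.101+r*np.sin(t),z])) for t in np.linspace(0,6.28,60)]
    for q in pts: cv2.circle(a,(int(q[0]),int(q[1])),0,(0,0,255),-1)
print('knob pred',proj(i,np.array([.617,-.101,.17])))
cv2.imwrite('pics/w1.png',a)
```

```text
t 2.58 d [-0.0014  0.0001 -0.0023] rv [-0.0011  0.0016  0.0027] F [-0.5807  1.5998 -0.1224] w 0.08460059639205081
knob pred [253.0508 200.9292]
```

View pics/w1.png

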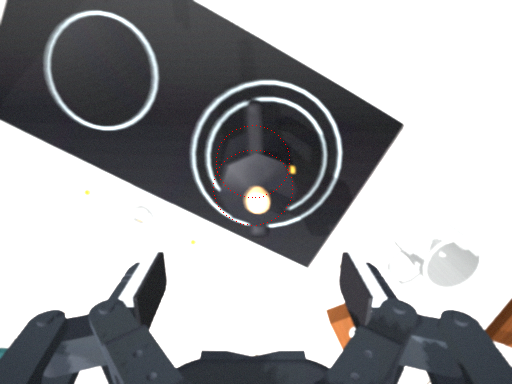

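The wrist view shows the knob at (257,200), the handle end at (255,102) and the spout tip at (259,231), so the gripper's yaw is nearly right.

Run:
```python
from h import *
i=info('wrist')
k=p2w(i,(257,200),.17);h=p2w(i,(254.5,102),.14);s=p2w(i,(259,231),.14)
d=(h-s)[:2];print(k,h,s,np.arctan2(d[1],d[0]),np.hypot(*d), 'axis pt',s[:2]+d/np.hypot(*d)*.049)
print('small',p2w(i,(102,70),.05)); print('slot',p2w(i,(143,214),.06))
to((k[0],k[1],.114),.6)
```

```text
[ 0.6178 -0.0995  0.17  ] [ 0.6755 -0.0561  0.14  ] [ 0.5852 -0.1256  0.14  ] 0.6554851391460361 0.1139431141537705 axis pt [ 0.6241 -0.0957]
small [0.6062 0.0928 0.05  ]
slot [ 0.4918 -0.025   0.06  ]
t 2.77 d [-0.0013  0.0033  0.1457] rv [-0.0002 -0.0005  0.0185] F [-0.3284  0.1778 -0.0783] w 0.08471228317704749
```

Call:
{"api": "drive_effector", "payload": {"moves": "0,0.003,0.03,0,0,-0.02,0.085\n0,0.003,0.08,0,0,-0.02,0.085\n0,0.003,0.12,0,0,-0.02,0.085\n-0.001,0.003,0.143,0,0,-0.02,0.085\n-0.001,0.003,0.143,0,0,-0.02,0.085"}}

```text
time: 3.4
ee_pos: [0.6163, -0.0984, 0.1142]
tool_rot: [[0.803, 0.596, -0.005], [0.596, -0.803, 0.001], [-0.003, -0.004, -1.0]]
force: [-0.6, -1.3, 0.3]
gripper_width: 0.085
gripper_force: 0.0
```

Call:
{"api": "drive_effector", "payload": {"moves": "0,0,0,0,0,0,0.06\n0,0,0,0,0,0,0.06\n0,0,0,0,0,0,0.06\n0,0,0,0,0,0,0.06\n0,0,0,0,0,0,0.06"}}

```text
time: 4.03
ee_pos: [0.6198, -0.1004, 0.1193]
tool_rot: [[0.804, 0.595, 0.005], [0.595, -0.804, -0.001], [0.004, 0.004, -1.0]]
force: [1.1, -0.4, 6.6]
gripper_width: 0.0663
gripper_force: 68.0
```

```bash
python3 -c "
from h import *
to((.6024,.09,.114),.63)"
```

```text
t 4.03 d [ 0.0992 -0.1634  0.0051] rv [ 0.0035 -0.0038  0.0068] F [ 1.1356 -0.42    6.6196] w 0.06627213917930687
```

Call:
{"api": "drive_effector", "payload": {"moves": "0.006,-0.01,0,0,0,0,0.06\n0.018,-0.03,0,0,0,0,0.06\n0.033,-0.053,0,0,0,0,0.06\n0.049,-0.078,0,0,0,0,0.06\n0.065,-0.104,0,0,0,0,0.06\n0.081,-0.13,0,0,0,0,0.06\n0.094,-0.15,0,0,0,0,0.06\n0.1,-0.16,0,0,0,0,0.06"}}

```text
time: 5.03
ee_pos: [0.6053, 0.0867, 0.1196]
tool_rot: [[0.804, 0.595, 0.006], [0.595, -0.804, -0.005], [0.002, 0.007, -1.0]]
force: [0.6, -6.8, 6.8]
gripper_width: 0.0659
gripper_force: 68.0
```

Call:
{"api": "drive_effector", "payload": {"moves": "0,0,0,0,0,0,0.06\n0,0,0,0,0,0,0.06"}}

```text
time: 5.28
ee_pos: [0.605, 0.0878, 0.1193]
tool_rot: [[0.804, 0.595, 0.005], [0.595, -0.804, -0.0], [0.004, 0.003, -1.0]]
force: [0.4, -1.7, 6.8]
gripper_width: 0.0661
gripper_force: 68.0
```

```bash
python3 -c "
from h import *
to((.605,.0901,.114),.63)"
```

```text
t 5.28 d [ 0.0014 -0.0019  0.0053] rv [ 0.0031 -0.0041  0.0068] F [ 0.4238 -1.6642  6.7921] w 0.06609613124537382
```

Call:
{"api": "drive_effector", "payload": {"moves": "0,0,0,0,0,0,0.085\n0,0,0,0,0,0,0.085\n0,0,0,0,0,0,0.085\n0,0,-0.02,0,0,0,0.085\n0,0,-0.06,0,0,0,0.085\n0,0,-0.11,0,0,0,0.085\n0,0,-0.145,0,0,0,0.085\n0,0,-0.145,0,0,0,0.085"}}

```text
time: 6.28
ee_pos: [0.6049, 0.0881, 0.2657]
tool_rot: [[0.804, 0.595, 0.008], [0.595, -0.804, 0.001], [0.007, 0.004, -1.0]]
force: [0.4, 0.2, 0.0]
gripper_width: 0.0852
gripper_force: 0.0
```

Run:
```python
from h import *
a=np.mean([ctrl.read_camera('top').astype(float) for _ in range(2)],0)[115:235,190:410]
b=np.mean([ctrl.read_camera('scene').astype(float) for _ in range(2)],0)[130:250,215:365]
i=info('wrist');w=ctrl.read_camera('wrist').astype(float)
g=lambda x,k,f:cv2.resize(np.clip((x[:,:,::-1]-8)*k,0,255).astype('uint8'),None,fx=f,fy=f,interpolation=cv2.INTER_CUBIC)
B=g(b,2.5,2.);A=g(w,1.5,.96);o=np.zeros((369,800,3),'uint8');o[:,:492]=A[:369,:492];o[:240,492:792]=B
np.savez('w2.npz',w=w,**{k:i[k] for k in i});cv2.imwrite('pics/w2.png',o);cv2.imwrite('pics/top2.png',g(a,2,3.5))
print(proj(i,np.array([.603,.091,.17])))
to((.4871,-.3742,.2),.6)
```

```text
[250.0902 195.9623]
t 6.53 d [-0.3675  0.303   0.0592] rv [-0.0025  0.0038  0.0368] F [ 0.2985 -0.2463 -1.1099] w 0.08503911863107612
```

View pics/w2.png

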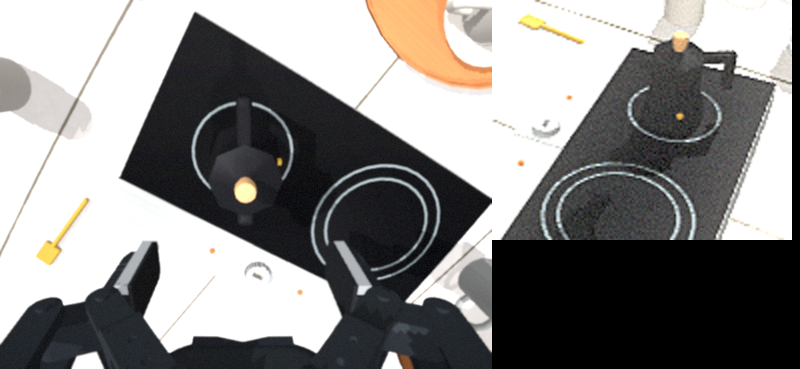

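The pot stands in the small ring (ring centre about (243,152), knob about (245,190) in the left panel). I'll check this numerically before moving on.

Run:
```python
from h import *
i=dict(np.load('w2.npz'));f=lambda x,y:(x/.96,y/.96)
print('ring',p2w(i,f(243,152),.05),'knob',p2w(i,f(245.5,190),.168),'slot',p2w(i,f(258,270),.06),'big',p2w(i,f(376,222.5),.05))
```

```text
ring [0.6054 0.09   0.05  ] knob [0.6037 0.0861 0.168 ] slot [ 0.4898 -0.0203  0.06  ] big [ 0.6332 -0.1048  0.05  ]
```

Call:
{"api": "drive_effector", "payload": {"moves": "-0.02,0.016,0,0,0,0,0.085\n-0.06,0.05,0,0,0,0,0.085\n-0.107,0.088,0,0,0,0,0.085\n-0.154,0.127,0,0,0,0,0.085\n-0.2,0.165,0.01,0,0,0,0.085\n-0.246,0.203,0.03,0,0,0,0.085\n-0.292,0.24,0.04,0,0,0,0.085\n-0.31,0.255,0.045,0,0,0,0.085"}}

```text
time: 7.52
ee_pos: [0.5038, -0.3038, 0.2133]
tool_rot: [[0.806, 0.592, -0.004], [0.592, -0.806, 0.003], [-0.002, -0.004, -1.0]]
force: [-0.3, 1.5, 0.4]
gripper_width: 0.0848
gripper_force: 0.0
```

Run:
```python
from h import *
to((.4871,-.3742,.2),.6)
i=info('wrist');w=ctrl.read_camera('wrist')[:,:,::-1]
np.savez('w3.npz',w=w,**{k:i[k] for k in i})
q=proj(i,np.array([.4871,-.3742,.032])).astype(int);print(q)
x0,y0=max(q[0]-75,0),max(q[1]-75,0)
cv2.imwrite('pics/w3.png',cv2.resize(w[y0:y0+150,x0:x0+150],None,fx=4,fy=4,interpolation=cv2.INTER_CUBIC));print(x0,y0)
```

```text
t 7.53 d [-0.0551  0.047   0.0132] rv [-0.0044  0.0019  0.033 ] F [-0.2732  1.4563  0.3987] w 0.08482520519523441
[295 215]
220 140
```

View pics/w3.png

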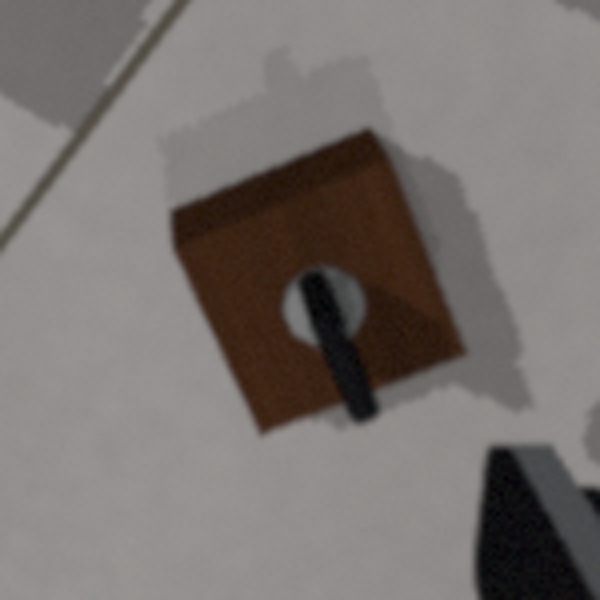

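The wrist crop shows the rest's top face with corners near (175,245), (262,433) and (465,352). The collar is centred near (325,305), and the bow runs parallel to the (175,245)–(262,433) edge.

Run:
```python
from h import *
i=dict(np.load('w3.npz'));f=lambda x,y:(220+(x+.5)/4-.5,140+(y+.5)/4-.5)
A,B,C=[p2w(i,f(*p),.032) for p in [(175,245),(262,433),(465,352)]]
D=p2w(i,f(383,163),.032)
for a,b in ((A,B),(D,C),(B,C)): d=(b-a)[:2];print(np.hypot(*d),np.arctan2(d[1],d[0]))
print('centre',(A+C)/2,(B+D)/2,'collar',p2w(i,f(325,305),.036))
# bow top edge midline ends
e1=p2w(i,f(362,412),.075);e2=p2w(i,f(312,278),.075);print('bow',e1,e2,np.arctan2(*(e1-e2)[:2][::-1]),np.hypot(*(e1-e2)[:2]))
to((.4871,-.3742,.15),.6)
```

```text
0.06395671986608772 -2.0916794467689845
0.062321712914390995 -2.058335245947574
0.062457200496487515 -0.5091538332437479
centre [ 0.4913 -0.3776  0.032 ] [ 0.49   -0.3778  0.032 ] collar [ 0.4914 -0.3776  0.036 ]
bow [ 0.4844 -0.3881  0.075 ] [ 0.5051 -0.3552  0.075 ] -2.133208060388288 0.038870309465799745
t 7.58 d [-0.0536  0.0462  0.063 ] rv [-0.0036  0.0034  0.0319] F [-0.0854 -2.0494 -0.7972] w 0.08468538547237503
```

Call:
{"api": "drive_effector", "payload": {"moves": "-0.02,0.02,0,0,0,-0.1,0.05\n-0.045,0.043,0,0,0,-0.25,0.05\n-0.053,0.05,0.01,0,0,-0.39,0.05\n-0.053,0.05,0.03,0,0,-0.42,0.05\n-0.053,0.05,0.055,0,0,-0.42,0.05\n-0.053,0.05,0.065,0,0,-0.42,0.05\n-0.053,0.05,0.065,0,0,-0.42,0.05"}}

```text
time: 8.45
ee_pos: [0.4931, -0.372, 0.1503]
tool_rot: [[0.491, 0.871, -0.001], [0.871, -0.491, 0.002], [0.001, -0.002, -1.0]]
force: [-0.0, -0.0, 0.5]
gripper_width: 0.05
gripper_force: 0.0
```

Run:
```python
from h import *
to((.490,-.377,.052),1.06)
i=info('wrist');w=ctrl.read_camera('wrist')[:,:,::-1]
np.savez('w4.npz',w=w,**{k:i[k] for k in i})
q=proj(i,np.array([.49,-.377,.06])).astype(int);print(q)
for k in (0,.5,1): pass
o=cv2.resize(w[q[1]-90:q[1]+90,q[0]-110:q[0]+110],None,fx=3.2,fy=3.2,interpolation=cv2.INTER_CUBIC)
cv2.imwrite('pics/w4.png',np.clip(o*1.5,0,255).astype('uint8'));print(q[0]-110,q[1]-90)
```

```text
t 8.45 d [-0.006   0.      0.0983] rv [-0.0021 -0.0009 -0.0021] F [-0.0207 -0.0325  0.514 ] w 0.049987342322435235
[252 205]
142 115
```

View pics/w4.png

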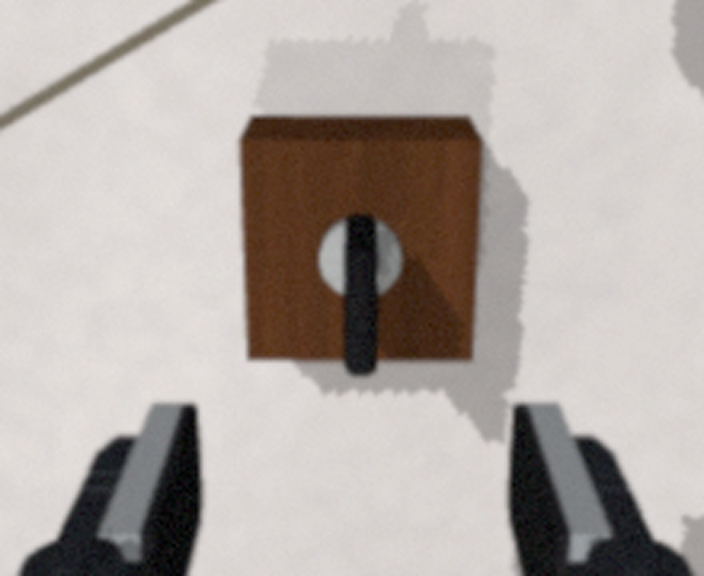

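The key is centred between the fingers with the bow vertical in the picture (collar at (361,258)), so yaw is aligned. Next I compute the position and descend.

Run:
```python
from h import *
i=dict(np.load('w4.npz'))
X=p2w(i,(142+361/3.2,115+258/3.2),.036);print(X);to((X[0],X[1],.052),1.06)
```

```text
[ 0.4912 -0.3783  0.036 ]
t 8.5 d [-0.0061  0.0009  0.0996] rv [ 0.0001 -0.0003 -0.0023] F [ 0.0191 -0.0798 -0.1975] w 0.049885100410455935
```

Call:
{"api": "drive_effector", "payload": {"moves": "-0.004,0,0.02,0,0,0,0.05\n-0.006,0.001,0.05,0,0,0,0.05\n-0.006,0.001,0.08,0,0,0,0.05\n-0.006,0.001,0.098,0,0,0,0.05\n-0.006,0.001,0.098,0,0,0,0.04"}}

```text
time: 9.12
ee_pos: [0.4899, -0.3781, 0.0512]
tool_rot: [[0.492, 0.871, -0.003], [0.871, -0.492, 0.003], [0.001, -0.004, -1.0]]
force: [-0.3, 0.0, 0.7]
gripper_width: 0.0401
gripper_force: 0.0
```

Call:
{"api": "drive_effector", "payload": {"moves": "0,0,0,0,0,0,0\n0,0,0,0,0,0,0\n0,0,0,0,0,0,0\n0,0,0,0,0,0,0\n0,0,0,0,0,0,0"}}

```text
time: 9.75
ee_pos: [0.4915, -0.3795, 0.0552]
tool_rot: [[0.492, 0.871, 0.002], [0.871, -0.492, -0.002], [-0.001, 0.003, -1.0]]
force: [-1.8, 0.6, 5.7]
gripper_width: 0.0069
gripper_force: 59.1
```

Call:
{"api": "drive_effector", "payload": {"moves": "0,0,-0.015,0,0,0,0\n0,0,-0.05,0,0,0,0\n0,0,-0.09,0,0,0,0\n0.02,-0.012,-0.119,0,0,-0.1,0\n0.06,-0.036,-0.119,0,0,-0.25,0\n0.11,-0.066,-0.119,0,0,-0.4,0\n0.16,-0.096,-0.119,0,0,-0.55,0\n0.205,-0.123,-0.119,0,0,-0.64,0"}}

```text
time: 10.75
ee_pos: [0.4845, -0.1379, 0.173]
tool_rot: [[-0.129, 0.992, 0.001], [0.992, 0.129, 0.0], [-0.0, 0.001, -1.0]]
force: [0.2, -0.3, -0.0]
gripper_width: 0.0067
gripper_force: 59.2
```

Call:
{"api": "drive_effector", "payload": {"moves": "0.015,0.0,0,0,0,0,0\n0.035,0.0,0,0,0,0,0\n0.05,0.0,0,0,0,0,0\n0.05,0.0,0,0,0,0,0"}}

```text
time: 11.25
ee_pos: [0.4783, -0.09, 0.1723]
tool_rot: [[-0.126, 0.992, 0.0], [0.992, 0.126, -0.0], [-0.0, 0.0, -1.0]]
force: [-0.3, -0.6, -0.3]
gripper_width: 0.0071
gripper_force: 59.2
```

Run:
```python
from h import *
to((.481,-.027,.17),1.70)
i=info('wrist');w=np.mean([ctrl.read_camera('wrist')[:,:,::-1].astype(float) for _ in range(4)],0)
np.savez('w5.npz',w=w,**{k:i[k] for k in i})
q=proj(i,np.array([.481,-.027,.06])).astype(int);print(q)
x0,y0=max(q[0]-100,0),max(q[1]-75,0);print(x0,y0)
cv2.imwrite('pics/w5.png',np.clip(1.2*cv2.resize(w[y0:y0+150,x0:x0+200],None,fx=4,fy=4,interpolation=cv2.INTER_CUBIC),0,255).astype('uint8'))
```

```text
t 11.25 d [0.0622 0.0106 0.0023] rv [ 0.      0.0001 -0.0029] F [-0.3129 -0.639  -0.3134] w 0.007123940512753914
[266 114]
166 39
```

View pics/w5.png

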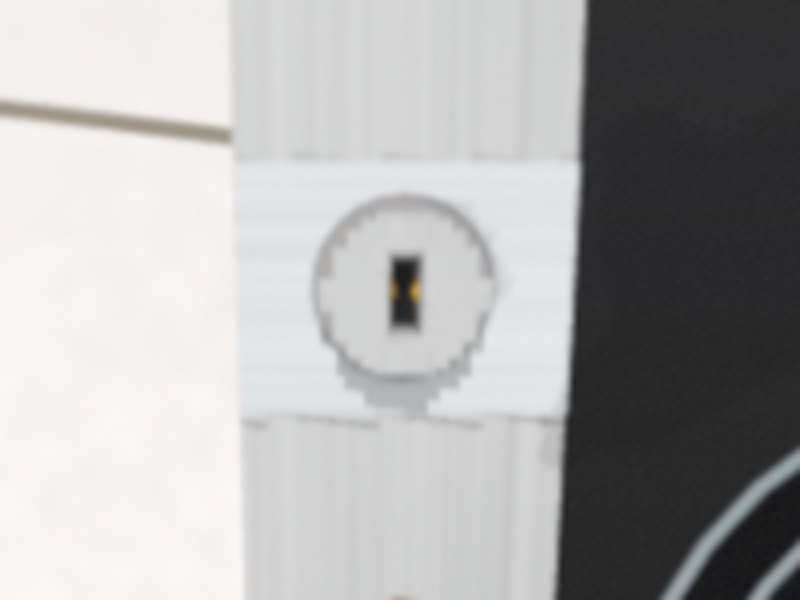

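The keyway sits at crop pixel (404,292), upright in the picture, so yaw is aligned. Next I compute its position and check the held key's silhouette numerically.

Run:
```python
from h import *
i=dict(np.load('w5.npz'));s=ctrl.sense();R=np.array(s['tool_rot']);p=np.array(s['ee_pos'])
px=(166+(404.5+.5)/4-.5,39+(292+.5)/4-.5)
X=p2w(i,px,.06);print('slot',X,'in tool',R.T@(X-p))
c=p2w(i,(166+404.5/4,39+(286)/4),.06);print('cyl centre',R.T@(c-p))
for n,z,dx in (('tip',.047,0),('tip x+5',.047,.005),('tip x-5',.047,-.005),('coll',.023,.0),('coll+',.019,.011),('bowtop',-.02,.016)): print(n,proj(i,p+R@np.array([dx,0,z])))
g=i['w'].mean(2)
q=proj(i,p+R@np.array([0,0,.047])).astype(int)
print('cols',list(range(q[0]-20,q[0]+21,2)))
for r in range(q[1]-14,min(q[1]+70,384),2): print(r,g[r,q[0]-20:q[0]+21:2].astype(int))
```

```text
slot [ 0.4811 -0.0251  0.06  ] in tool [0.0651 0.011  0.1122]
cyl centre [0.066  0.0112 0.1122]
tip [252.781  223.1925]
tip x+5 [252.786  216.1118]
tip x-5 [252.7761 230.1531]
coll [252.8286 240.9663]
coll+ [252.8518 226.6722]
bowtop [252.9842 255.9553]
cols [232, 234, 236, 238, 240, 242, 244, 246, 248, 250, 252, 254, 256, 258, 260, 262, 264, 266, 268, 270, 272]
209 [175 173 173 177 174 173 173 173 171 170 170 170 171 172 170 173 173 172
 172 171 169]
211 [174 172 173 177 173 174 173 172 171 171 170 169 172 172 170 173 173 172
 171 171 170]
213 [174 172 173 177 174 174 173 172 170 162 157 158 169 172 170 173 173 171
 172 171 170]
215 [174 172 173 176 174 173 173 172 152 101  93  96 141 171 170 173 173 171
 171 171 170]
217 [174 172 173 176 173 173 173 172 138  86  86  87 125 171 170 174 174 172
 171 170 169]
219 [174 172 173 176 174 174 173 172 137  87  87  88 118 171 170 173 173 172
 171 170 171]
221 [174 172 173 177 174 174 172 166 135 114 116 114 125 164 167 173 174 172
 172 170 170]
223 [174 172 173 176 172 163 147 131 105  80  79  78 103 126 142 158 171 171
 171 170 170]
225 [17
[... 2320 characters left out ...]
  29  26  22  35  60 136
 144 144 144]
277 [147 152 154 152 102  42  30  26  28  29  30  30  28  26  22  38  56 143
 154 153 152]
279 [ 83 129 159 160 109  47  32  23  28  31  29  29  29  28  23  40  61 151
 159 143 118]
281 [ 43  56 123 155 108  46  33  27  29  32  30  30  29  25  24  41  61 151
 150  84  45]
283 [ 42  42  57 136 117  49  33  25  27  28  28  29  28  24  20  42  67 148
 102  44  44]
285 [ 42  43  42  92  97  47  33  24  30  29  29  28  29  22  23  43  62 118
  64  42  41]
287 [41 42 42 41 46 45 34 24 28 28 29 29 30 24 24 42 45 49 43 41 43]
289 [42 41 42 35 41 45 36 27 29 27 28 28 29 27 28 40 34 38 40 42 40]
291 [40 41 42 36 39 47 36 26 27 29 30 27 29 28 27 39 30 35 38 42 41]
```

Call:
{"api": "drive_effector", "payload": {"moves": "0.015,0.003,0,0,0,0,0\n0.04,0.007,0,0,0,0,0\n0.06,0.011,0.01,0,0,0,0\n0.064,0.0113,0.03,0,0,0,0\n0.064,0.0113,0.05,0,0,0,0\n0.064,0.0113,0.055,0,0,0,0\n0.064,0.0113,0.055,0,0,0,0"}}

```text
time: 12.32
ee_pos: [0.4815, -0.0251, 0.1174]
tool_rot: [[-0.126, 0.992, -0.0], [0.992, 0.126, 0.0], [0.0, -0.0, -1.0]]
force: [0.4, -0.6, 0.6]
gripper_width: 0.0068
gripper_force: 59.2
```

Run:
```python
from h import *
i=info('wrist');s=ctrl.sense();R=np.array(s['tool_rot']);p=np.array(s['ee_pos'])
g=np.mean([ctrl.read_camera('wrist').astype(float) for _ in range(4)],0).mean(2)
print(p,s['force'])
X=np.array([.4811,-.0251,.06]);print('slot in tool',R.T@(X-p))
Rs=R
for n,v in (('slot c',(0,0)),('+x end',(.00775,0)),('cyl+',(.017,0)),('cyl y',(0,.017)),('cyl -y',(0,-.017))): print(n,proj(i,X+R@np.array([*v,0])))
for n,v in (('tip',(.0011,-.0003,.047)),('tip+5',(.0061,-.0003,.047)),('blade7',(.0081,-.0003,.040))): print(n,proj(i,p+R@np.array(v)))
q=proj(i,X).astype(int);print('cols',q[0]-28,q[0]+28)
for r in range(q[1]-36,q[1]+22): print(r,' '.join('%3d'%v for v in g[r,q[0]-16:q[0]+17]))
```

```text
[ 0.4815 -0.0251  0.1174] [ 0.4405 -0.5535  0.6114]
slot in tool [ 0.     -0.0004  0.0574]
slot c [252.2915 215.3499]
+x end [252.2751 204.7184]
cyl+ [252.2551 191.6766]
cyl y [277.3588 215.3132]
cyl -y [227.2259 215.3686]
tip [252.3972 220.3032]
tip+5 [252.387 213.167]
blade7 [252.3793 214.6697]
cols 224 280
179 192 191 191 191 192 192 191 191 191 191 191 191 191 191 191 191 191 191 191 191 191 191 191 191 191 191 191 191 191 191 191 190 190
180 194 194 194 193 194 194 194 194 194 194 194 193 194 193 193 193 193 193 193 193 193 193 193 193 193 193 193 193 193 193 193 193 193
181 194 195 194 195 194 195 194 195 194 194 195 195 194 194 194 194 194 194 194 194 194 194 194 194 194 194 194 194 194 194 194 194 194
182 194 194 194 194 194 194 194 194 194 194 193 194 194 194 194 193 194 194 193 193 194 193 193 194 193 194 194 193 193 193 193 193 193
183 193 193 192 192 192 192 193 193 192 192 192 193 192 192
[... 6584 characters left out ...]
 161 160 160 156 146
232 161 173 176 177 176 176 171 161 129  71  29  24  27  26  27  28  26  26  28  28  26  25  23  36  93 148 161 161 161 161 160 159 156
233 170 176 177 177 176 175 170 160 127  70  27  27  26  27  28  28  28  26  28  26  26  26  25  32  88 147 160 161 160 161 161 160 159
234 174 176 177 177 176 174 169 159 127  69  27  26  25  25  27  28  24  28  26  27  28  26  25  32  88 147 160 161 160 160 160 160 160
235 176 177 177 176 176 174 170 160 128  70  30  23  27  26  27  27  27  26  28  26  25  24  23  28  88 147 160 160 160 160 160 159 160
236 175 176 176 176 176 174 170 160 124  67  31  25  25  29  31  26  27  27  28  27  28  27  24  28  86 144 158 159 159 160 160 160 160
```

Laterally the blade and keyway agree within 0.2 mm. Along tool x the key is about 1.8 mm too far, so I'll correct that and start in gently.

Call:
{"api": "drive_effector", "payload": {"moves": "-0.0018,0,0,0,0,0,0\n-0.0018,0,0.006,0,0,0,0\n-0.0018,0,0.012,0,0,0,0\n-0.0018,0,0.016,0,0,0,0\n-0.0018,0,0.016,0,0,0,0"}}

```text
time: 13.15
ee_pos: [0.4813, -0.0271, 0.1006]
tool_rot: [[-0.126, 0.992, -0.001], [0.992, 0.126, 0.0], [0.0, -0.001, -1.0]]
force: [0.8, -1.1, 0.8]
gripper_width: 0.0069
gripper_force: 59.1
```

Call:
{"api": "drive_effector", "payload": {"moves": "0,0,0.003,0,0,0,0\n0,0,0.006,0,0,0,0\n0,0,0.006,0,0,0,0"}}

```text
time: 13.52
ee_pos: [0.4818, -0.0271, 0.0951]
tool_rot: [[-0.126, 0.992, 0.0], [0.992, 0.126, 0.0], [0.0, 0.0, -1.0]]
force: [0.5, -0.0, -0.6]
gripper_width: 0.0067
gripper_force: 59.1
```

Call:
{"api": "drive_effector", "payload": {"moves": "0,0,0.004,0,0,0,0\n0,0,0.008,0,0,0,0\n0,0,0.012,0,0,0,0\n0,0,0.016,0,0,0,0\n0,0,0.016,0,0,0,0"}}

```text
time: 14.15
ee_pos: [0.4823, -0.0274, 0.083]
tool_rot: [[-0.126, 0.992, 0.002], [0.992, 0.126, -0.001], [-0.001, 0.002, -1.0]]
force: [-7.0, 0.5, 17.6]
gripper_width: 0.007
gripper_force: 62.1
```

Call:
{"api": "drive_effector", "payload": {"moves": "0,0,0.004,0,0,0,0\n0,0,0.006,0,0,0,0\n0,0,0.006,0,0,0,0"}}

```text
time: 14.52
ee_pos: [0.4827, -0.0275, 0.0827]
tool_rot: [[-0.126, 0.992, 0.004], [0.992, 0.126, -0.001], [-0.002, 0.003, -1.0]]
force: [-18.3, 2.4, 43.2]
gripper_width: 0.0068
gripper_force: 66.1
```

Call:
{"api": "drive_effector", "payload": {"moves": "0,-0.001,-0.003,0,0,0,0\n0,-0.001,-0.004,0,0,0,0\n0,-0.001,-0.004,0,0,0,0"}}

```text
time: 14.9
ee_pos: [0.4823, -0.0274, 0.0829]
tool_rot: [[-0.126, 0.992, 0.005], [0.992, 0.126, -0.001], [-0.001, 0.005, -1.0]]
force: [-7.6, 1.3, 24.3]
gripper_width: 0.0068
gripper_force: 62.9
```

Call:
{"api": "drive_effector", "payload": {"moves": "0,0,0,0,0,0.08,0\n0,0,0,0,0,0.2,0\n0,0,0,0,0,0.34,0\n0.0005,-0.0005,0,0,0,0.48,0\n0.0005,-0.0005,0,0,0,0.62,0\n0.0005,-0.0005,0,0,0,0.76,0\n0.001,-0.001,0,0,0,0.9,0\n0.001,-0.001,0,0,0,0.95,0"}}

```text
time: 15.9
ee_pos: [0.4812, -0.0273, 0.0829]
tool_rot: [[0.735, 0.678, 0.005], [0.678, -0.735, -0.002], [0.002, 0.005, -1.0]]
force: [-7.6, -0.1, 24.8]
gripper_width: 0.0074
gripper_force: 63.1
```

```bash
python3 -c "
from h import *
s=ctrl.sense();print(s['moment'],s['q'])"
```

```text
[-0.1141  1.5678  0.0509] [-0.1733  0.0196  1.7593 -0.0016  1.3574  0.6528]
```

Call:
{"api": "drive_effector", "payload": {"moves": "0,0,0,0,0,0.08,0\n0,0,0,0,0,0.22,0\n0,0,0,0,0,0.36,0\n0,0,0,0,0,0.5,0\n0,0,0,0,0,0.62,0\n0,0,0,0,0,0.7,0\n0,0,0,0,0,0.75,0\n0,0,0,0,0,0.75,0"}}

```text
time: 16.9
ee_pos: [0.4814, -0.0266, 0.0829]
tool_rot: [[1.0, -0.003, 0.005], [-0.003, -1.0, -0.001], [0.005, 0.001, -1.0]]
force: [-7.3, 0.9, 24.0]
gripper_width: 0.0067
gripper_force: 63.0
```

```bash
python3 -c "
from h import *
s=ctrl.sense();print(s['moment'],s['q'])"
```

```text
[0.2085 1.4687 0.0688] [-0.1729  0.0198  1.7592  0.0002  1.3571  1.401 ]
```

Call:
{"api": "drive_effector", "payload": {"moves": "0,0,0,0,0,0.05,0\n0,0,0,0,0,0.08,0\n0,0,0,0,0,0.08,0\n0,0,0,0,0,0.08,0"}}

```text
time: 17.4
ee_pos: [0.4814, -0.0264, 0.0829]
tool_rot: [[0.997, -0.082, 0.005], [-0.082, -0.997, -0.001], [0.005, 0.0, -1.0]]
force: [-7.8, 2.5, 22.9]
gripper_width: 0.0069
gripper_force: 63.1
```

```bash
python3 - <<'E'
from h import *
s=ctrl.sense();print(s['moment'],s['q'][5])
i=info('wrist');print(i['R'])
T=info('top');t=ctrl.read_camera('top')[:,:,::-1].astype(int)
# knob: orange blob near pot
q=proj(T,np.array([.603,.087,.165])).astype(int);c=t[q[1]-12:q[1]+13,q[0]-12:q[0]+13]
m=(c[:,:,2]-c[:,:,0])>50;ys,xs=np.nonzero(m);print(m.sum(), p2w(T,(q[0]-12+xs.mean(),q[1]-12+ys.mean()),.165) if m.any() else None)
E
```

```text
[0.2844 1.4184 0.3428] 1.4798165608040832
[[-0.0827 -0.9966 -0.0006]
 [-0.9437  0.0782  0.3213]
 [-0.3202  0.0272 -0.947 ]]
21 [0.6025 0.0868 0.165 ]
```

The moment jumped from 0.07 to 0.34 N m, so the switch is on its stop. The collar is home and the pot is in the small ring.

```bash
python3 -c "
from cell import ctrl
print(ctrl.finish_job())"
```

```text
the job is handed in; nothing more can be done
None
```

I handed the job in at about 17.5 s: the pot stands released in the small ring, about 4 mm off centre by my camera measurements, and the key is fully home, turned to its stop and still held; the judged result was not shown to me.

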